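# Gap check under the autosampler foot

### The job

Check the sampler's height with the taper gauge: take the gauge by its blue grip from the black rest, lay its blade in the channel on top of the vial carousel and gently slide it, flat and straight, under the sampler arm's orange sprung foot until it drags snugly, with the foot lifted about 2 mm, never forced. Finish while still holding the gauge there, in your grip and at rest at that depth; do not let go, and leave the other things on the bench where they are.

Things in the scene. Friction and masses are not known exactly. Their poses are not given: they have to be found in the camera images.
- gauge: Loose steel taper gauge, about 0.1 kg: flat blade with an upright blue grip at its rear. Origin on its flat underside below the grip's centre; +x points along the blade to the tip, z up. Grip block 30 (x) by 16 (y) by 55 mm high, its foot level with the underside: grasp it across y. Starts flat on the rest, blade pointing roughly away from the robot.
- grip (a point): Good point to grasp on the gauge: on the grip's axis, 38 mm above the underside, with the gauge's axes.
- tip (a point): Blade tip, middle of its lower edge (gauge frame x = 135 mm, z = 0). The blade is 16 mm wide, flat below, 3 mm thick at the tip; its top face rises 0.1 mm per mm back from the tip to 12 mm thick at 90 mm from the tip, then stays 12 mm up to the grip.
- rest: Fixed black rubber slab 210 by 50 by 6 mm on which the gauge starts; origin under its centre, x along its length.
- carousel: Fixed grey round vial carousel, radius 174 mm, flat top 60 mm above the table (the lower plate); origin under its centre. In its frame the channel runs along +y at x = +90 mm, a bright strip between two rails 8 mm high, 24 mm apart inside, from y = -123 to -35 mm, open above and at both ends. The top ends at y = -145 mm; the gauge's grip may overhang. Capped vials stand on the near side.
- mouth (a point): Point on the carousel's top, on the channel's centre line straight below the foot's front edge (carousel frame 90, -30, 60 mm), with the carousel's axes. The blade goes in towards +y; the tip's y in this frame is its depth under the foot.
- sampler: Fixed white sampler arm over the carousel, same axes, origin 0 to 2.5 mm above the carousel's (varies from run to run). Hub of radius 56 mm at the centre; arm 40 mm wide (y -20 to +20 mm) reaching to x = +122 mm, underside 100 and top 136 mm above the table. It carries the orange foot.
- foot (a joint): Lift of the orange sprung foot (the upper plate), in m: 0 at rest, up to 0.008. The foot presses down on what lifts it with about 2 N at first and 1.5 N more per mm of lift, and comes down again by itself. At 2 mm of lift the blade drags with roughly 5 to 10 N, more if it is also pressed down.
- foot_edge (a point): Middle of the lower front edge of the foot, an orange plate 28 (x) by 45 (y) by 6 mm, parallel to the carousel's top; its front edge stands 10 mm out in front of the arm. Its height above the carousel's top is the gap: 5 to 7.5 mm before anything lifts it.
- amber_bottle: Amber glass jar, 60 mm across, 110 mm high; a bystander, to be left alone. Origin under its centre.
- beaker: Glass beaker, 66 mm across, 80 mm high; a bystander, to be left alone. Origin under its centre.
- white_jar: White jar with orange cap, 54 mm across, 60 mm high; a bystander, to be left alone. Origin under its centre.
- wrench: Steel wrench lying flat at the left; a bystander, to be left alone. Origin under its middle.
- cap_bin: Open blue bin 100 by 130 by 45 mm; a bystander, to be left alone. Origin under its centre.
- vial_a: Glass vial with black cap, 24 mm across, 45 mm high; a bystander, to be left alone. Origin under its centre.
Not all that is in view belongs to the job. What is shaped like the gauge but pink is not meant.

How it is judged:
By the outcome, as a careful person would: the job done as asked, in the order asked, and still so for the second after the job is handed in, while the arm keeps its last pose, push and grip.
It also fails if it takes over 45 s, if anything falls off the work surface, if the arm or the gripper's body presses on something with over 40 N, if the wrist force passes 120 N, or if a joint passes its speed limit or range.

### The arm

A 6-joint arm with a two-finger parallel gripper is mounted at the origin on the work surface. World frame = base frame: x ahead of the robot, y to its left, z up, the work surface at z = 0. Lengths are in mm, angles in degrees, forces in N, time in s.
With the tool pointing down it reaches from about 375 to 750 mm from the base axis. Payload 9 kg.
Tool frame: the origin (TCP) lies at the very end of the fingers, on their centre line; the grasp point (between the pads) lies 19 mm behind it; z points along the fingers, x is the direction in which the jaws open and shut, and the axes are right-handed (so a half turn about z gives the same grasp; the last joint's range is limited). The gripper opens to 85 mm and grips with 20 to 120 N. Pads are 22 mm wide; open, the fingers measure 114 mm over their backs; the gripper's body (76 mm by 85 mm) begins 54 mm behind the grasp point. The pads swing forward as they close: fully open they stand 13 mm farther back than shut.
Start: joints at [-86.786, 5.964, 5.575, 89.605, 0, 77.527], TCP at [162.244, -577.679, 231.331] pointing down, gripper open.
Joint ranges: [-171.21, 171.21], [-48.23, 106.86], [-62.78, 66.21], [-105.2, 120.99], [-86.42, 89.51], [-180, 180]. Speed limits (degrees/s): [127.2, 127.2, 147.25, 180, 180, 180].

### API

Orientations are given as a 3x3 rotation matrix whose columns are the frame's x, y, z axes.
In Python, from cell import bot, vision gives the robot as it stands.
- The arm moves only by the tool servo_tool, never from a script. Its argument "steps" is a list of rows, each a list of 5 numbers: the shift along the tool's x, y, z in m, then the turn about the tool's z in rad, then the opening, from 0 (shut) to 1 (fully open). A call has 1 to 5 rows; each row is the pose to reach, as a shift and turn from the pose commanded when the call began, along the tool's axes at that moment; what a row does not reach only later rows make up. A row lasts 1/10 s, in which the tool goes at most 50 mm and 8.59 degrees, less where a joint would pass 70% of its speed; a pose out of reach is approached as far as the arm can. A call with a gripper value outside its range is refused whole. The fingers move at their own pace and stop on an object; the grip force is fixed at half the most. Time passes only in rows, so rows that repeat a pose let the fingers close. It gives the time, the measured TCP pose, the force and the opening at its end, in the units of the state.
- bot.state(): the state, without advancing time (a new reading comes with each control period).
- vision.grab_frame(name): name is "scene" or "top" or "wrist"; returns the picture (420x560x3 uint8, red, green, blue); there is no depth.
- vision.camera_info(name): a dict with "vertical_fov" (degrees; the focal length in pixels is half the picture's height over the tangent of half this angle, whatever the lens; pixels are square), "cx", "cy" (the principal point, pixels), "k1" (the pictures are not rectified: a ray, as slopes to the right and down, at radius r is drawn at 1 + k1 r^2 times it, then the intrinsics apply), "R" (3x3) and "t" (3): a world point X has camera coordinates R X + t. Camera axes: x right, y down, z forward; pixel columns grow to the right and rows downward; lengths in mm; the calibration is good to about 2 mm. A picture is of the moment at which its call begins: read the wrist's pose just before it. camera_info takes no time and is no camera call; for the wrist camera it gives the pose at the moment of the call.
- bot.finish_job(): hands the job in, once; it reports no verdict.
The state is a dict: "t": time; "q": joint angles; "joint_vel": joint speeds; "joint_efforts": joint torques, N m; "eef_pos": TCP position; "eef_rot": TCP orientation; "contact_force": force on the tool from outside, world axes, zero at the start; "ft_torque": the same for the moment, N m; "finger_gap": opening from 0.0 (shut) to 1.0 (fully open).
Only numpy, scipy, OpenCV 4.12 (cv2) and the standard library are available. Lean on these libraries where they do the work, as an engineer would, in place of code of your own. Each camera call takes 0.05 s, during which the arm holds its last target. There are 200 camera calls.

## Working session

There is one attempt and no reset: what is moved stays moved. The work goes in short steps, Python scripts to look and compute and a tool call to move; the robot and the scene stay as the last step left them, time stands still between calls to the robot, and variables do not carry over. Pictures are saved under pics/ and viewed, about 8 in all and at most 12, crops included, and the job is handed in when it is done.

Besides the shell and the picture viewer there is one more tool, called after ">>>" as name(argument=value, ...), one argument or row to a line, values as JSON. servo_tool: Moves the arm, as the interface text tells. Its arguments: {"type":"object","properties":{"steps":{"type":"array","items":{"type":"array","items":{"type":"number"}}}},"required":["steps"]}

```bash
ls; mkdir -p pics; cat > h.py <<'E'
import numpy as np, cv2
from cell import bot, vision
def cam(n):
    c=vision.camera_info(n); f=210/np.tan(np.radians(c["vertical_fov"])/2)
    return dict(f=f,cx=c["cx"],cy=c["cy"],k1=c["k1"],R=np.array(c["R"]),t=np.array(c["t"]))
def ray(c,u,v):
    K=np.array([[c['f'],0,c['cx']],[0,c['f'],c['cy']],[0,0,1.]])
    p=cv2.undistortPoints(np.array([[[u,v]]],float),K,np.array([c['k1'],0,0,0.]))[0,0]
    d=c['R'].T@np.array([p[0],p[1],1]); o=-c['R'].T@c['t']; return o,d/np.linalg.norm(d)
def onz(c,u,v,z):
    o,d=ray(c,u,v); return o+d*(z-o[2])/d[2]
def proj(c,X):
    K=np.array([[c['f'],0,c['cx']],[0,c['f'],c['cy']],[0,0,1.]])
    return cv2.projectPoints(np.array(X,float).reshape(-1,1,3),cv2.Rodrigues(c['R'])[0],c['t'],K,np.array([c['k1'],0,0,0.]))[0][:,0]
def save(n,im): cv2.imwrite('pics/'+n+'.png',im[:,:,::-1])
def tri(c1,p1,c2,p2):
    A=[];b=[]
    for c,p in((c1,p1),(c2,p2)):
        o,d=ray(c,*p);M=np.eye(3)-np.outer(d,d);A.append(M);b.append(M@o)
    return np.linalg.lstsq(np.vstack(A),np.hstack(b),rcond=None)[0]
E
python3 - <<'E'
from h import *
for n in("scene","top"):
    im=vision.grab_frame(n);save(n+'0',im);c=cam(n);print(n,c['f'],c['cx'],c['cy'],c['k1'],-c['R'].T@c['t'],c['R'].round(3).tolist())
s=bot.state();print(s['t'],np.array(s['eef_rot']).round(3),s['finger_gap'])
a=cv2.imread('pics/scene0.png');b=cv2.imread('pics/top0.png')
E
```

```text
pics
scene 534.5465347500897 276.0867719954731 214.1744581747659 -0.17184736296255845 [1246.05864514 -765.6792884  1130.81591228] [[0.703, 0.711, 0.007], [0.506, -0.493, -0.708], [-0.5, 0.502, -0.706]]
top 535.4157690858684 278.878111381131 211.9160024437851 0.003984888503065692 [ 226.20961852  -35.73433492 1790.14171088] [[-0.019, -1.0, 0.003], [-0.985, 0.018, -0.169], [0.169, -0.006, -0.986]]
0.1 [[ 0.27  -0.963 -0.   ]
 [-0.963 -0.27   0.001]
 [-0.001 -0.    -1.   ]] 0.9979257654781587
```

View pics/scene0.png

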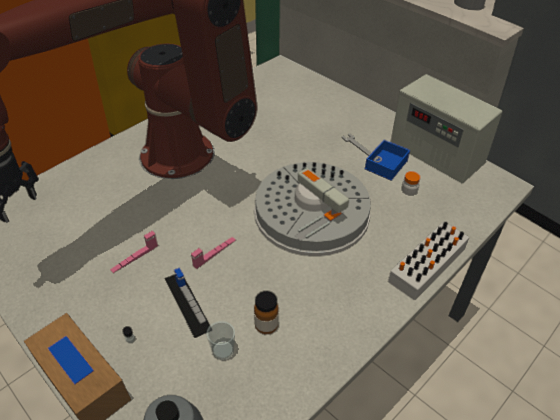

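View pics/top0.png

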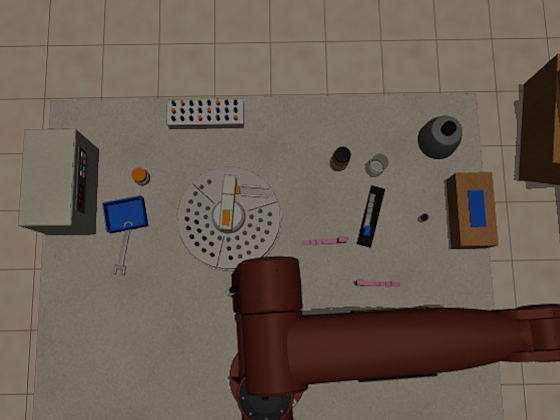

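The scene view shows the black rest with the blue-gripped gauge (grip at 180,275, blade towards 200,320). The carousel is at (312,205), with the foot and channel near (325,222). In the top view the grip is at (367,231), the blade tip near (375,190), the carousel centre at (229,218) and the channel near (255,190). The pink ones are decoys.

```bash
python3 - <<'E'
from h import *
c=cam("top");im=cv2.imread('pics/top0.png');hsv=cv2.cvtColor(im,cv2.COLOR_BGR2HSV)
cs=cam("scene");ims=cv2.imread('pics/scene0.png');hs=cv2.cvtColor(ims,cv2.COLOR_BGR2HSV)
def blob(h,lo,hi,box):
    m=cv2.inRange(h,lo,hi);k=np.zeros_like(m);x0,y0,x1,y1=box;k[y0:y1,x0:x1]=m[y0:y1,x0:x1];return k
m=blob(hsv,(100,120,40),(130,255,255),(350,180,395,250));ys,xs=np.nonzero(m);print('grip top',xs.mean(),ys.mean(),len(xs),onz(c,xs.mean(),ys.mean(),40))
g=(xs.mean(),ys.mean())
m=blob(hs,(100,120,40),(130,255,255),(160,260,200,300));ys,xs=np.nonzero(m);print('grip scene',xs.mean(),ys.mean(),len(xs),tri(c,g,cs,(xs.mean(),ys.mean())))
m=blob(hsv,(0,0,0),(180,255,50),(350,180,395,250));cn=max(cv2.findContours(m,0,2)[0],key=cv2.contourArea)
r=cv2.minAreaRect(cn);b=cv2.boxPoints(r);print(r);B=np.array([onz(c,*p,6) for p in b]);print('rest',B.round(1).tolist(),B.mean(0))
for h,cc,box,n in((hsv,c,(205,165,260,240),'top'),(hs,cs,(290,160,360,240),'scene')):
    m=blob(h,(5,150,120),(22,255,255),box)
    for q in cv2.findContours(m,0,2)[0]:
        if cv2.contourArea(q)>6: M=cv2.moments(q);u=M['m10']/M['m00'],M['m01']/M['m00'];print('orange',n,u,M['m00'],onz(cc,*u,67))
# hub/carousel rough
for p in((229,218),(178,218),(281,218),(228,170),(229,268),(238,187),(268,186),(268,196)): print(p,onz(c,*p,60).round(0))
cv2.imwrite('pics/z.png',np.hstack([cv2.resize(im[160:250,180:290],None,fx=4,fy=4,interpolation=2)[:360,:400],cv2.resize(im[180:252,345:400],None,fx=5,fy=5,interpolation=2)]))
E
```

```text
grip top 366.90909090909093 230.34545454545454 55 [ 460.09962919 -336.26375571   40.        ]
grip scene 179.31623931623932 277.5811965811966 117 [ 461.51393139 -335.17401919   37.09934001]
((370.4706115722656, 216.11766052246094), (14.067066192626953, 60.148834228515625), 14.03624439239502)
rest [[420.6, -304.7, 6.0], [619.5, -363.1, 6.0], [606.8, -409.0, 6.0], [408.3, -349.8, 6.0]] [ 513.8116906  -356.64858852    6.        ]
orange top (225.57613168724276, 216.93827160493828) 81.0 [508.88449022 127.10245011  67.        ]
orange top (237.375, 189.25) 8.0 [600.43916762  88.16398236  67.        ]
orange scene (329.08658008658006, 215.54978354978354) 38.5 [601.76291293  93.03445973  67.        ]
orange scene (310.4556354916067, 175.22062350119901) 69.5 [447.22903977 183.17049786  67.        ]
(229, 218) [506. 117.  60.]
(178, 218) [509. 283.  60.]
(281, 218) [503. -54.  60.]
(228, 170) [668. 119.  60.]
(229, 268) [343. 117.  60.]
(238, 187) [610.  87.  60.]
(268, 186) [611. -13.  60.]
(268, 196) [577. -12.  60.]
```

View pics/z.png

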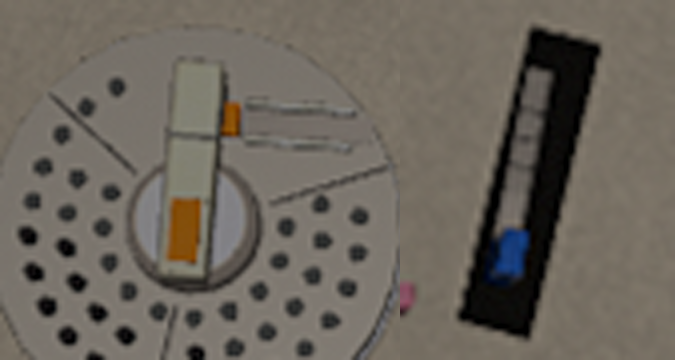

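>>> servo_tool(
  steps=[
    [-0.02, -0.045, 0, 0.1, 1],
    [-0.04, -0.09, 0, 0.2, 1],
    [-0.06, -0.135, 0, 0.3, 1],
    [-0.08, -0.18, 0, 0.4, 1],
    [-0.1, -0.225, 0, 0.5, 1],
  ],
)

```text
t: 0.6
eef_pos: [353.0, -418.9, 231.0]
eef_rot: [[-0.229, -0.974, -0.0], [-0.974, 0.229, 0.0], [-0.0, 0.0, -1.0]]
contact_force: [0.4, -1.8, 0.3]
finger_gap: 0.996
```

```bash
python3 - <<'E'
from h import *
s=bot.state();R=np.array(s['eef_rot']);c=cam('wrist');p=np.array(s['eef_pos']);print(p,R.round(3),s['t'])
print('cam in tool',R.T@(-c['R'].T@c['t']-p),'axis',R.T@c['R'].T[:,2], 'right',(R.T@c['R'].T[:,0]).round(2), c['f'],c['k1'])
print(R.T@(np.array([461,-335,231])-p))
E
```

```text
[ 352.97180113 -418.93242385  231.01723263] [[-0.229 -0.974 -0.   ]
 [-0.974  0.229  0.   ]
 [-0.     0.    -1.   ]] 0.6
cam in tool [  -1.09088177  -80.79716325 -142.50118057] axis [2.30893383e-04 3.16742302e-01 9.48511603e-01] right [ 1.  0. -0.] 295.0585451262468 -0.05102006525909256
[-1.06401776e+02 -8.59849120e+01  2.85760076e-02]
```

>>> servo_tool(
  steps=[
    [-0.035, -0.028, 0, 0, 1],
    [-0.07, -0.057, 0, 0, 1],
    [-0.106, -0.086, 0, 0, 1],
    [-0.106, -0.086, 0.03, 0, 1],
    [-0.106, -0.086, 0.03, 0, 1],
  ],
)

```text
t: 1.1
eef_pos: [459.0, -334.1, 197.4]
eef_rot: [[-0.222, -0.975, -0.004], [-0.975, 0.222, 0.004], [-0.003, 0.005, -1.0]]
contact_force: [-0.8, 0.7, -0.6]
finger_gap: 1.003
```

```bash
python3 - <<'E'
from h import *
s=bot.state();R=np.array(s['eef_rot']);c=cam('wrist');p=np.array(s['eef_pos']);print(p)
im=vision.grab_frame('wrist');save('w1',im)
b=im[:,:,::-1];h=cv2.cvtColor(np.ascontiguousarray(b),cv2.COLOR_BGR2HSV)
m=cv2.inRange(h,(100,120,40),(130,255,255))
for q in cv2.findContours(m,0,2)[0]:
    if cv2.contourArea(q)>100:print(cv2.contourArea(q),cv2.minAreaRect(q))
E
```

```text
[ 459.00757085 -334.14319852  197.43215541]
425.5 ((278.0, 191.5), (29.0, 16.0), 90.0)
```

View pics/w1.png

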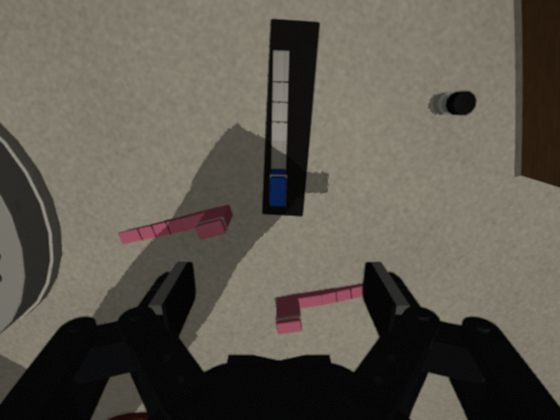

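The gauge is straight ahead in the wrist view: grip at (278,191), blade running up to its tip at (281,52), nearly parallel to the image columns.

```bash
python3 - <<'E'
from h import *
s=bot.state();R=np.array(s['eef_rot']);c=cam('wrist');p=np.array(s['eef_pos']);print(p)
im=cv2.imread('pics/w1.png');h=cv2.cvtColor(im,cv2.COLOR_BGR2HSV)
m=cv2.inRange(h,(100,120,90),(130,255,255));ys,xs=np.nonzero(m);print('bright blue',xs.min(),xs.max(),ys.min(),ys.max())
m=cv2.inRange(h,(100,100,30),(130,255,255));ys,xs=np.nonzero(m);print('all blue',xs.min(),xs.max(),ys.min(),ys.max())
g=cv2.cvtColor(im,cv2.COLOR_BGR2GRAY)
k=np.zeros_like(g);k[45:165,262:300]=(g[45:165,262:300]>75)*255
rows=[]
for v in range(52,165,8):
    x=np.nonzero(k[v])[0];x=x[(x>264)&(x<296)];rows.append((v,x.min(),x.max()))
print(rows)
# centre line: thickness by distance
P=[]
for v,a,b in rows[1:-1]:
    w=onz(c,(a+b)/2,v,6+9);P.append(w)
P=np.array(P);d=np.polyfit(P[:,0],P[:,1],1);print('heading',np.degrees(np.arctan(d[0])),P[[0,-1]].round(1))
t=onz(c,281,50,6+3);print('tip',t)
for v in(170,178,207): print(v,onz(c,278,v,61).round(1),onz(c,278,v,6).round(1), (R.T@(onz(c,278,v,61)-p)).round(1))
print('tool heading',np.degrees(np.arctan2(*(-R[:2,1][::-1]))))
print('proj of model', proj(c,[[461,-335,61]]))
E
```

```text
[ 458.65148095 -335.26323351  199.36509484]Traceback (most recent call last):
  File "<stdin>", line 4, in <module>
    return umr_minimum(a, axis, None, out, keepdims, initial, where)
ValueError: zero-size array to reduction operation minimum which has no identity
```

```bash
python3 - <<'E'
from h import *
s=bot.state();R=np.array(s['eef_rot']);c=cam('wrist');p=np.array(s['eef_pos'])
im=cv2.imread('pics/w1.png');h=cv2.cvtColor(im,cv2.COLOR_BGR2HSV)
m=cv2.inRange(h,(100,100,20),(130,255,255))[160:220,255:300]
V=h[160:220,278-255+255,2];print(V.tolist());print(im[200,262:296].tolist()[::3])
ys,xs=np.nonzero(m);print('all blue',xs.min()+255,xs.max()+255,ys.min()+160,ys.max()+160)
g=cv2.cvtColor(im,cv2.COLOR_BGR2GRAY);P=[]
for v in range(60,165,8):
    x=np.nonzero(g[v,266:296]>75)[0]+266;P.append(onz(c,(x.min()+x.max())/2,v,15));
P=np.array(P);d=np.polyfit(P[:,0],P[:,1],1);print('heading',np.degrees(np.arctan(d[0])),P[[0,-1]].round(1))
print('tip',onz(c,281,50,9))
for v in(170,178,207): print(v,onz(c,278,v,61).round(1),onz(c,278,v,6).round(1), (R.T@(onz(c,278,v,61)-p)).round(1))
print('tool heading',np.degrees(np.arctan2(*(-R[:2,1][::-1]))))
E
```

```text
[71, 70, 70, 70, 70, 71, 69, 67, 57, 49, 47, 49, 48, 48, 54, 63, 54, 57, 70, 75, 77, 76, 76, 76, 76, 76, 75, 75, 76, 76, 76, 75, 75, 75, 75, 75, 75, 76, 74, 74, 74, 75, 75, 74, 74, 66, 37, 9, 10, 7, 9, 7, 9, 9, 27, 61, 78, 84, 89, 98]
[[41, 46, 48], [7, 5, 7], [10, 9, 9], [73, 32, 8], [75, 33, 9], [74, 32, 7], [74, 32, 7], [74, 32, 7], [27, 14, 10], [6, 8, 9], [5, 8, 5], [13, 15, 16]]
all blue 269 286 169 206Traceback (most recent call last):
  File "<stdin>", line 9, in <module>
    return umr_minimum(a, axis, None, out, keepdims, initial, where)
ValueError: zero-size array to reduction operation minimum which has no identity
```

```bash
python3 - <<'E'
from h import *
s=bot.state();R=np.array(s['eef_rot']);c=cam('wrist');p=np.array(s['eef_pos'])
im=cv2.imread('pics/w1.png')
g=cv2.cvtColor(im,cv2.COLOR_BGR2GRAY);P=[]
for v in range(60,165,8):
    x=np.nonzero(g[v,266:296]>45)[0]+266;P.append(onz(c,(x.min()+x.max())/2,v,15)); print(v,x.min(),x.max(),end=';')
P=np.array(P);d=np.polyfit(P[:,0],P[:,1],1);print('heading',np.degrees(np.arctan(d[0])),P[[0,-1]].round(1))
t=onz(c,281,51,9);T=onz(c,277.7,192,61);print('tip',t,'top centre',T,np.hypot(*(t-T)[:2]),np.degrees(np.arctan2(*(t-T)[:2][::-1])))
print('tool',(R.T@(T-p)).round(1),'tool heading',np.degrees(np.arctan2(*(-R[:2,1][::-1]))))
E
```

```text
60 266 289;68 266 288;76 266 288;84 266 288;92 266 288;100 266 288;108 266 287;116 266 287;124 271 287;132 271 287;140 271 287;148 272 286;156 272 285;164 271 285;heading -11.77650035215169 [[ 582.5 -361.    15. ]
 [ 478.5 -337.6   15. ]]
tip [ 590.86912945 -366.58550172    9.        ] top centre [ 459.76461217 -333.21640922   61.        ] 135.2844809501514 -14.279878209376337
tool [ -1.9  -1.1 138.4] tool heading -12.905624211218717
```

>>> servo_tool(
  steps=[
    [-0.002, -0.001, 0.03, 0.024, 0.5],
    [-0.002, -0.001, 0.06, 0.024, 0.5],
    [-0.002, -0.001, 0.09, 0.024, 0.5],
    [-0.002, -0.001, 0.09, 0.024, 0.5],
    [-0.002, -0.001, 0.09, 0.024, 0.5],
  ],
)

```text
t: 1.65
eef_pos: [460.3, -335.6, 112.6]
eef_rot: [[-0.249, -0.969, 0.0], [-0.969, 0.249, -0.0], [0.0, -0.0, -1.0]]
contact_force: [0.6, -0.7, 0.8]
finger_gap: 0.498
```

```bash
python3 - <<'E'
from h import *
s=bot.state();R=np.array(s['eef_rot']);c=cam('wrist');p=np.array(s['eef_pos']);print(p,R.round(3))
im=vision.grab_frame('wrist');save('w2',im)
T=np.array([459.76,-333.2,61]);print(R.T@(T-p),proj(c,[T]))
E
```

```text
[ 460.33352329 -335.63023751  112.63202088] [[-0.249 -0.969  0.   ]
 [-0.969  0.249 -0.   ]
 [ 0.    -0.    -1.   ]]
[-2.22324575  1.16422854 51.63140821] [[276.97732928 228.33388131]]
```

View pics/w2.png

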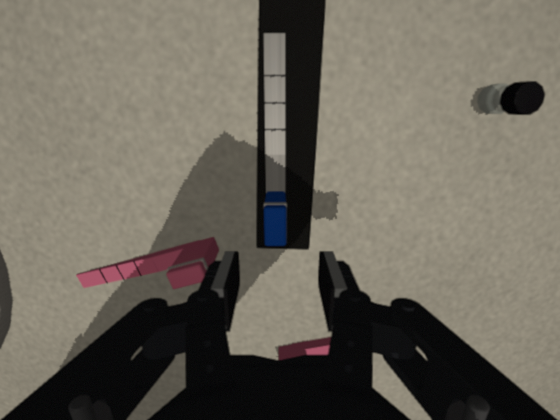

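The grip's top is at (276,225), square to the tool and about 3 mm to the left, so I can descend straight. The pink decoy clears the half-open finger.

>>> servo_tool(
  steps=[
    [-0.003, 0, 0.03, 0, 0.5],
    [-0.003, 0, 0.06, 0, 0.5],
    [-0.003, 0, 0.087, 0, 0.5],
    [-0.003, 0, 0.087, 0, 0.5],
    [-0.003, 0, 0.087, 0, 0.0],
  ],
)

```text
t: 2.2
eef_pos: [462.2, -332.9, 26.5]
eef_rot: [[-0.248, -0.969, 0.001], [-0.969, 0.248, -0.001], [0.001, -0.001, -1.0]]
contact_force: [0.4, -0.2, 0.2]
finger_gap: 0.343
```

>>> servo_tool(
  steps=[
    [0, 0, 0, 0, 0],
    [0, 0, 0, 0, 0],
    [0, 0, 0, 0, 0],
    [0, 0, 0, 0, 0],
  ],
)

```text
t: 2.6
eef_pos: [462.9, -333.5, 27.4]
eef_rot: [[-0.248, -0.969, 0.003], [-0.969, 0.248, -0.003], [0.003, -0.004, -1.0]]
contact_force: [-0.8, 0.8, 8.2]
finger_gap: 0.175
```

>>> servo_tool(
  steps=[
    [0, 0, -0.01, 0, 0],
    [0, 0, -0.04, 0, 0],
    [0, 0, -0.08, 0, 0],
    [0, 0, -0.12, 0, 0],
    [0, 0, -0.15, 0, 0],
  ],
)

```text
t: 3.1
eef_pos: [462.1, -332.4, 178.6]
eef_rot: [[-0.248, -0.969, 0.002], [-0.969, 0.247, -0.003], [0.002, -0.003, -1.0]]
contact_force: [0.5, -0.8, -0.6]
finger_gap: 0.181
```

```bash
python3 - <<'E'
from h import *
s=bot.state();R=np.array(s['eef_rot']);p=np.array(s['eef_pos']);print(p,s['finger_gap'],s['contact_force'],R.T@(np.array([578,-95,175])-p))
E
```

```text
[ 462.06109737 -332.42748536  178.59621561] 0.1812119988257832 [ 0.52302669 -0.75099546 -0.60788079] [-258.74263499  -53.5583366     3.21343004]
```

>>> servo_tool(
  steps=[
    [-0.02, -0.004, 0, -0.14, 0],
    [-0.045, -0.009, 0, -0.28, 0],
    [-0.07, -0.014, 0, -0.42, 0],
    [-0.095, -0.02, 0, -0.56, 0],
    [-0.12, -0.025, 0, -0.7, 0],
  ],
)

```text
t: 3.6
eef_pos: [516.1, -221.1, 175.8]
eef_rot: [[0.44, -0.898, 0.001], [-0.898, -0.44, -0.001], [0.001, -0.001, -1.0]]
contact_force: [0.7, -1.0, -1.6]
finger_gap: 0.184
```

```bash
python3 - <<'E'
from h import *
s=bot.state();R=np.array(s['eef_rot']);p=np.array(s['eef_pos']);print(p,R.round(3),R.T@(np.array([578,-95,175])-p))
E
```

```text
[ 516.07225098 -221.05881275  175.77252326] [[ 0.44  -0.898  0.001]
 [-0.898 -0.44  -0.001]
 [ 0.001 -0.001 -1.   ]] [ -85.9647787  -111.06753683    0.72542892]
```

>>> servo_tool(
  steps=[
    [-0.017, -0.022, 0, -0.14, 0],
    [-0.034, -0.044, 0, -0.28, 0],
    [-0.052, -0.067, 0, -0.42, 0],
    [-0.069, -0.089, 0, -0.56, 0],
    [-0.086, -0.111, 0, -0.7, 0],
  ],
)

```text
t: 4.1
eef_pos: [578.7, -95.1, 175.8]
eef_rot: [[0.915, -0.403, 0.001], [-0.403, -0.915, -0.001], [0.001, 0.0, -1.0]]
contact_force: [-0.7, -0.5, -1.5]
finger_gap: 0.176
```

>>> servo_tool(
  steps=[
    [0, 0, 0, -0.11, 0],
    [0, 0, 0, -0.22, 0],
    [0, 0, 0, -0.33, 0],
    [0, 0, 0, -0.33, 0],
    [0, 0, 0, -0.33, 0],
  ],
)

```text
t: 4.6
eef_pos: [578.2, -96.2, 175.2]
eef_rot: [[0.996, -0.094, 0.001], [-0.094, -0.996, -0.0], [0.001, 0.0, -1.0]]
contact_force: [-0.5, -0.1, -0.7]
finger_gap: 0.182
```

```bash
python3 - <<'E'
from h import *
s=bot.state();R=np.array(s['eef_rot']);p=np.array(s['eef_pos']);print(p,R.round(3).tolist(),s['contact_force'],s['finger_gap'])
c=cam('wrist');im=vision.grab_frame('wrist');save('w3',im);np.savez('w3.npz',p=p,Re=R,**c)
print(proj(c,p+[[0,0,-0],[0,135,-19],[0,50,-19]]))
E
```

```text
[578.21794665 -96.22679498 175.17159421] [[0.996, -0.094, 0.001], [-0.094, -0.996, -0.0], [0.001, 0.0, -1.0]] [-0.53039379 -0.06676489 -0.70915432] 0.18225496177220427
[[279.16650862 265.94618904]
 [252.62729153  -5.1394451 ]
 [270.68589387 169.1849323 ]]
```

View pics/w3.png

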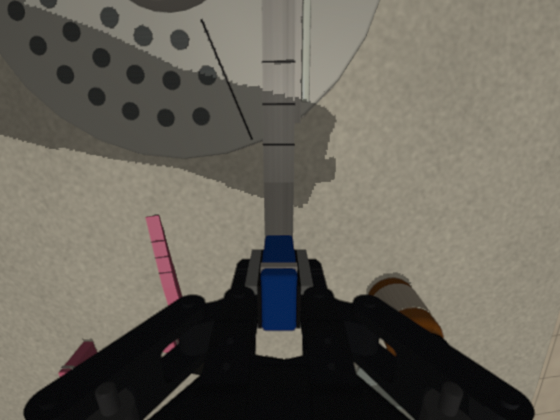

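The grip is square in the jaws and the blade runs straight up the image at x≈279. It hides the channel, with only one rail visible at x≈303–310. I'll shift sideways and forward at this height to see the channel and foot.

>>> servo_tool(
  steps=[
    [0.015, -0.015, 0, 0, 0],
    [0.03, -0.03, 0, 0, 0],
    [0.045, -0.045, 0, 0, 0],
    [0.045, -0.045, 0, 0, 0],
    [0.045, -0.045, 0, 0, 0],
  ],
)

```text
t: 5.15
eef_pos: [626.8, -55.4, 174.2]
eef_rot: [[0.996, -0.092, -0.001], [-0.092, -0.996, -0.0], [-0.0, 0.0, -1.0]]
contact_force: [0.0, 0.0, -0.4]
finger_gap: 0.176
```

```bash
python3 - <<'E'
from h import *
s=bot.state();R=np.array(s['eef_rot']);p=np.array(s['eef_pos']);print(p,R.round(3).tolist(),s['contact_force'],s['finger_gap'])
c=cam('wrist');im=vision.grab_frame('wrist');save('w4',im);np.savez('w4.npz',p=p,Re=R,**c)
t=cam('top')
for q in((241.75,185.75),(268.75,188.25),(241.75,195),(268,197.5)):print('top rail',onz(t,*q,68).round(1))
E
```

```text
[626.82652342 -55.38574015 174.20545311] [[0.996, -0.092, -0.001], [-0.092, -0.996, -0.0], [-0.0, 0.0, -1.0]] [ 0.0358169   0.03234778 -0.4287262 ] 0.17601198762041476
top rail [611.7  73.6  68. ]
top rail [601.7 -15.1  68. ]
top rail [580.7  73.9  68. ]
top rail [570.8 -12.1  68. ]
```

View pics/w4.png

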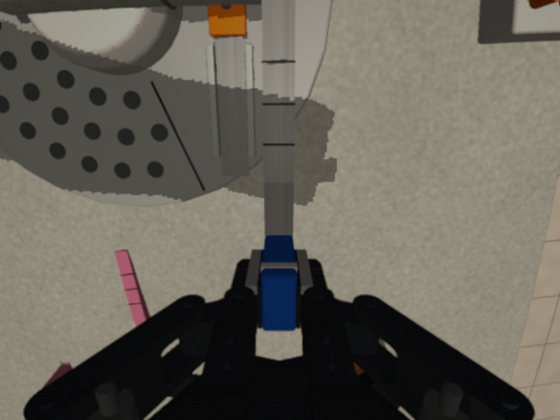

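Clear view of the channel: left rail at x≈213, right rail at x≈250, rows 45–157. The orange foot is at (227,20) with its front edge at row ≈36. The blade is at x≈279.

```bash
python3 - <<'E'
from h import *
z=np.load('w4.npz');c={k:z[k] if k in'Rt' else float(z[k]) for k in('f','cx','cy','k1','R','t')};p=z['p'];Re=z['Re']
im=cv2.imread('pics/w4.png');g=cv2.cvtColor(im,cv2.COLOR_BGR2GRAY).astype(int)
for v in(60,100,140):print(v,g[v,200:300].tolist())
h=cv2.cvtColor(im,cv2.COLOR_BGR2HSV);m=cv2.inRange(h,(5,150,100),(22,255,255));m[60:]=0;m[:,300:]=0
q=max(cv2.findContours(m,0,2)[0],key=cv2.contourArea)
for v in range(0,40,4):
    x=np.nonzero(m[v])[0];print(v,(x.min(),x.max()) if len(x) else None,end=' ')
for u in(212,220,228,236,242):print(u,np.nonzero(m[:,u])[0].max(), im[20:42,u].tolist()[::3] if u==228 else'')
E
```

```text
60 [142, 142, 143, 143, 143, 138, 125, 136, 148, 151, 154, 157, 154, 122, 73, 75, 117, 129, 132, 133, 134, 132, 130, 131, 132, 132, 131, 134, 136, 137, 138, 138, 138, 136, 133, 132, 131, 134, 136, 134, 134, 136, 137, 135, 126, 129, 146, 155, 157, 161, 158, 140, 107, 121, 144, 149, 149, 149, 148, 150, 148, 139, 117, 103, 100, 99, 100, 100, 101, 101, 99, 88, 81, 82, 82, 82, 82, 83, 83, 81, 71, 62, 60, 60, 58, 58, 64, 78, 85, 87, 87, 86, 86, 86, 99, 127, 149, 153, 153, 153]
100 [81, 81, 81, 81, 82, 82, 81, 81, 80, 83, 88, 90, 91, 91, 90, 82, 65, 59, 67, 74, 76, 76, 76, 76, 75, 76, 76, 77, 77, 78, 78, 79, 78, 78, 78, 78, 76, 76, 76, 76, 77, 76, 78, 78, 77, 78, 82, 88, 91, 92, 93, 93, 87, 71, 72, 81, 84, 86, 85, 85, 85, 86, 86, 87, 86, 84, 85, 86, 88, 87, 87, 87, 88, 87, 90, 90, 90, 89, 89, 90, 91, 91, 89, 87, 87, 87, 85, 85, 86, 97, 121, 128, 120, 102, 94, 89, 88, 87, 89, 89]
140 [80, 79, 81, 80, 81, 80, 80, 80, 80, 80, 80, 80, 84, 88, 88, 88, 87, 82, 68, 57, 66, 73, 75, 74, 74, 74, 73, 75, 74, 75, 76, 75, 77, 75, 74, 76, 76, 77, 75, 75, 76, 76, 74, 75, 76, 75, 74, 75, 83, 89, 89, 89, 89, 85, 73, 73, 81, 83, 83, 84, 84, 83, 84, 84, 83, 84, 84, 85, 85, 87, 87, 86, 86, 86, 87, 88, 89, 87, 88, 88, 89, 90, 88, 86, 87, 87, 86, 86, 86, 87, 87, 86, 85, 85, 87, 87, 87, 89, 89, 89]
0 None 4 None 8 (np.int64(208), np.int64(244)) 12 (np.int64(208), np.int64(244)) 16 (np.int64(208), np.int64(245)) 20 (np.int64(209), np.int64(245)) 24 (np.int64(209), np.int64(245)) 28 (np.int64(209), np.int64(245)) 32 (np.int64(210), np.int64(245)) 36 None 212 35 
220 35 
228 35 [[15, 96, 164], [15, 96, 164], [17, 97, 165], [19, 97, 165], [15, 95, 165], [15, 47, 104], [115, 123, 127], [125, 134, 138]]
236 34 
242 35
```

```bash
cat > w4.py <<'E'
from h import *
z=np.load('w4.npz');c={k:z[k] if k in'Rt' else float(z[k]) for k in('f','cx','cy','k1','R','t')};p=z['p'];Re=z['Re']
L={60:(213.3,245.5),100:(215.6,246.7),140:(217.8,248)}
C=[]
for v,(a,b) in L.items():
    A=onz(c,a,v,68);B=onz(c,b,v,68);C.append((A+B)/2);print(v,'gap',np.hypot(*(B-A)[:2]).round(1),((A+B)/2).round(1))
C=np.array(C);d=np.polyfit(C[:,1],C[:,0],1);yaw=-np.arctan(d[0]);print('channel yaw',np.degrees(yaw))
for zz in(65,67.5):
    F=onz(c,227.7,35.5,zz);print('foot front',F.round(1),'line x there',np.polyval(d,F[1]).round(1))
for q in((213,157.5),(251,155.5),(210,44)):print('rail end',onz(c,*q,68).round(1))
# blade: bottom front plane edges
print('TCP',p,'tool yaw',np.degrees(np.arctan2(Re[1,0],Re[0,0])))
for v,a,b in((61,262,294.5),(103,262,294),(144,262.5,294)):
    zb=p[2]-19+11
    A=onz(c,a,v,zb);B=onz(c,b,v,zb);M=(A+B)/2;print('blade',v,np.hypot(*(B-A)[:2]).round(1),M.round(1),(Re.T@(M-p)).round(1))
print('grip top', (Re.T@(onz(c,279.5,296,p[2]+36)-p)).round(1),np.array(onz(c,279.5,296,p[2]+36)).round(1))
E
python3 w4.py
```

```text
60 gap 25.0 [599.3  65.7  68. ]
100 gap 24.9 [596.7  36.2  68. ]
140 gap 25.1 [593.8   4.7  68. ]
channel yaw -5.19351232236185
foot front [599.9  83.6  65. ] line x there 600.9
foot front [600.3  83.   67.5] line x there 600.9
rail end [574.9  -8.1  68. ]
rail end [607.2  -9.5  68. ]
rail end [586.   78.4  68. ]
TCP [626.82652342 -55.38574015 174.20545311] tool yaw -5.26153842750984
blade 61 15.2 [635.8  47.6 166.2] [  -0.5 -103.4    8. ]
blade 103 15.5 [634.   28.9 166.2] [ -0.6 -84.6   8. ]
blade 144 15.9 [632.3   9.3 166.2] [ -0.5 -64.9   8. ]
grip top [  0.1  -6.2 -36. ] [627.5 -49.2 210.2]
```

>>> servo_tool(
  steps=[
    [-0.015, 0.006, 0, 0, 0],
    [-0.03, 0.012, 0, 0, 0],
    [-0.038, 0.0125, 0, 0, 0],
    [-0.038, 0.0125, 0, 0, 0],
    [-0.038, 0.0125, 0, 0, 0],
  ],
)

```text
t: 5.7
eef_pos: [588.2, -64.6, 174.6]
eef_rot: [[0.996, -0.092, 0.001], [-0.092, -0.996, -0.0], [0.001, 0.0, -1.0]]
contact_force: [-0.8, 0.2, -1.9]
finger_gap: 0.18
```

>>> servo_tool(
  steps=[
    [0, 0, 0.025, 0, 0],
    [0, 0, 0.05, 0, 0],
    [0, 0, 0.06, 0, 0],
    [0, 0, 0.065, 0, 0],
    [0, 0, 0.065, 0, 0],
  ],
)

```text
t: 6.2
eef_pos: [588.1, -64.4, 109.3]
eef_rot: [[0.996, -0.091, -0.0], [-0.091, -0.996, 0.0], [-0.0, 0.0, -1.0]]
contact_force: [1.3, -0.2, -0.7]
finger_gap: 0.178
```

```bash
python3 - <<'E'
from h import *
s=bot.state();R=np.array(s['eef_rot']);p=np.array(s['eef_pos']);print(p,R.round(4).tolist(),np.round(s['contact_force'],1))
c=cam('wrist');im=vision.grab_frame('wrist');save('w5',im);np.savez('w5.npz',p=p,Re=R,**c)
print((R.T@(np.array([588,-64.2,80])-p)).round(2))
cv2.imwrite('pics/w5z.png',cv2.resize(np.ascontiguousarray(im[0:210,180:380,::-1]),None,fx=2.8,fy=2.8,interpolation=2))
E
```

```text
[588.09957101 -64.35494946 109.28224004] [[0.9959, -0.0908, -0.0003], [-0.0908, -0.9959, 0.0], [-0.0003, 0.0, -1.0]] [ 1.3 -0.2 -0.7]
[-0.1  -0.15 29.28]
```

View pics/w5z.png

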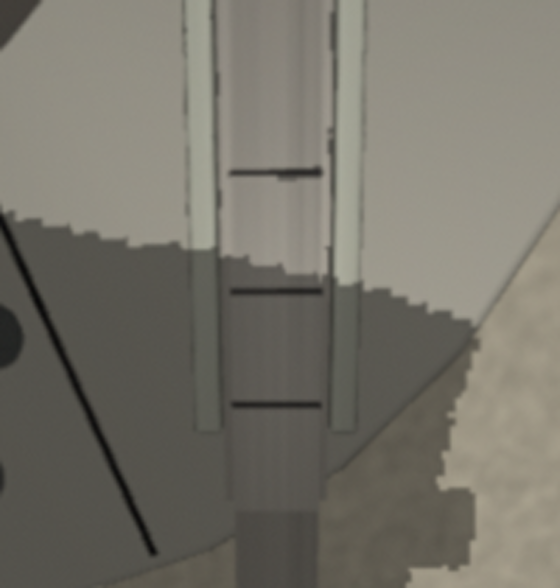

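The blade sits centred between the two rails (crop: rails at x≈217 and 331, blade 230–323) and parallel to them. I'll lower it to contact.

>>> servo_tool(
  steps=[
    [-0.0005, 0, 0.01, 0, 0],
    [-0.0005, 0, 0.02, 0, 0],
    [-0.0005, 0, 0.024, 0, 0],
    [-0.0005, 0, 0.025, 0, 0],
    [-0.0005, 0, 0.025, 0, 0],
  ],
)

```text
t: 6.75
eef_pos: [587.4, -64.4, 84.1]
eef_rot: [[0.996, -0.091, -0.0], [-0.091, -0.996, -0.0], [-0.0, 0.0, -1.0]]
contact_force: [0.4, 0.4, -1.6]
finger_gap: 0.179
```

>>> servo_tool(
  steps=[
    [0, 0, 0.001, 0, 0],
    [0, 0, 0.001, 0, 0],
  ],
)

```text
t: 6.95
eef_pos: [587.7, -64.4, 83.5]
eef_rot: [[0.996, -0.091, 0.0], [-0.091, -0.996, -0.0], [0.0, 0.0, -1.0]]
contact_force: [0.0, 0.2, -1.3]
finger_gap: 0.178
```

>>> servo_tool(
  steps=[
    [0, 0, 0.001, 0, 0],
    [0, 0, 0.001, 0, 0],
  ],
)

```text
t: 7.15
eef_pos: [587.5, -64.4, 82.3]
eef_rot: [[0.996, -0.091, 0.0], [-0.091, -0.996, -0.0], [0.0, 0.0, -1.0]]
contact_force: [0.2, 0.1, -0.2]
finger_gap: 0.179
```

>>> servo_tool(
  steps=[
    [0, 0, 0.0005, 0, 0],
    [0, 0, 0.0005, 0, 0],
  ],
)

```text
t: 7.35
eef_pos: [587.5, -64.4, 81.8]
eef_rot: [[0.996, -0.091, 0.0], [-0.091, -0.996, -0.0], [0.0, 0.0, -1.0]]
contact_force: [-0.1, 0.4, 0.0]
finger_gap: 0.176
```

>>> servo_tool(
  steps=[
    [0, 0, 0.0005, 0, 0],
    [0, 0, 0.0005, 0, 0],
  ],
)

```text
t: 7.55
eef_pos: [587.6, -64.5, 81.5]
eef_rot: [[0.996, -0.091, 0.0], [-0.091, -0.996, -0.0], [0.0, 0.0, -1.0]]
contact_force: [-0.3, -0.4, 0.9]
finger_gap: 0.18
```

>>> servo_tool(
  steps=[
    [0, 0, 0.0005, 0, 0],
    [0, 0, 0.0005, 0, 0],
  ],
)

```text
t: 7.75
eef_pos: [587.7, -64.5, 81.4]
eef_rot: [[0.996, -0.091, 0.001], [-0.091, -0.996, -0.0], [0.001, 0.0, -1.0]]
contact_force: [-2.5, -1.2, 4.3]
finger_gap: 0.181
```

>>> servo_tool(
  steps=[
    [0, -0.003, -0.0004, 0, 0],
    [0, -0.006, -0.0004, 0, 0],
    [0, -0.009, -0.0004, 0, 0],
    [0, -0.012, -0.0004, 0, 0],
    [0, -0.015, -0.0004, 0, 0],
  ],
)

```text
t: 8.25
eef_pos: [589.1, -49.2, 81.4]
eef_rot: [[0.996, -0.091, 0.0], [-0.091, -0.996, -0.0], [0.0, 0.0, -1.0]]
contact_force: [-0.8, -3.0, 4.0]
finger_gap: 0.175
```

>>> servo_tool(
  steps=[
    [0, -0.002, 0, 0, 0],
    [0, -0.004, 0, 0, 0],
    [0, -0.006, 0, 0, 0],
    [0, -0.008, 0, 0, 0],
    [0, -0.01, 0, 0, 0],
  ],
)

```text
t: 8.75
eef_pos: [589.9, -39.5, 81.4]
eef_rot: [[0.996, -0.091, 0.0], [-0.091, -0.996, -0.0], [0.0, 0.0, -1.0]]
contact_force: [0.2, -3.9, 4.3]
finger_gap: 0.18
```

>>> servo_tool(
  steps=[
    [0, -0.001, -0.0004, 0, 0],
    [0, -0.002, -0.0004, 0, 0],
    [0, -0.003, -0.0004, 0, 0],
    [0, -0.004, -0.0004, 0, 0],
  ],
)

```text
t: 9.15
eef_pos: [590.0, -35.3, 81.4]
eef_rot: [[0.996, -0.091, -0.0], [-0.091, -0.996, 0.0], [-0.0, -0.0, -1.0]]
contact_force: [0.3, -1.3, 2.1]
finger_gap: 0.177
```

>>> servo_tool(
  steps=[
    [0, -0.001, 0, 0, 0],
    [0, -0.002, 0, 0, 0],
    [0, -0.003, 0, 0, 0],
    [0, -0.004, 0, 0, 0],
  ],
)

```text
t: 9.55
eef_pos: [590.4, -31.3, 81.4]
eef_rot: [[0.996, -0.091, -0.0], [-0.091, -0.996, 0.0], [-0.0, -0.0, -1.0]]
contact_force: [0.2, -1.2, 1.2]
finger_gap: 0.177
```

>>> servo_tool(
  steps=[
    [0, -0.001, 0, 0, 0],
    [0, -0.002, 0, 0, 0],
    [0, -0.003, 0, 0, 0],
    [0, -0.004, 0, 0, 0],
  ],
)

```text
t: 9.95
eef_pos: [590.8, -27.4, 81.5]
eef_rot: [[0.996, -0.091, -0.0], [-0.091, -0.996, -0.0], [-0.0, 0.0, -1.0]]
contact_force: [-0.7, -0.5, 0.2]
finger_gap: 0.178
```

>>> servo_tool(
  steps=[
    [0, -0.001, 0, 0, 0],
    [0, -0.002, 0, 0, 0],
    [0, -0.003, 0, 0, 0],
  ],
)

```text
t: 10.25
eef_pos: [591.1, -24.4, 81.5]
eef_rot: [[0.996, -0.091, -0.0], [-0.091, -0.996, -0.0], [-0.0, 0.0, -1.0]]
contact_force: [0.4, -1.4, -0.0]
finger_gap: 0.18
```

>>> servo_tool(
  steps=[
    [0, -0.001, 0, 0, 0],
    [0, -0.002, 0, 0, 0],
    [0, -0.003, 0, 0, 0],
  ],
)

```text
t: 10.55
eef_pos: [591.4, -21.6, 81.6]
eef_rot: [[0.996, -0.091, -0.0], [-0.091, -0.996, -0.0], [-0.0, 0.0, -1.0]]
contact_force: [-0.7, -1.6, 1.3]
finger_gap: 0.177
```

>>> servo_tool(
  steps=[
    [0, -0.001, 0, 0, 0],
    [0, -0.002, 0, 0, 0],
    [0, -0.003, 0, 0, 0],
  ],
)

```text
t: 10.85
eef_pos: [591.7, -18.8, 81.7]
eef_rot: [[0.996, -0.091, 0.0], [-0.091, -0.996, -0.001], [0.0, 0.001, -1.0]]
contact_force: [0.8, -3.5, 1.2]
finger_gap: 0.178
```

>>> servo_tool(
  steps=[
    [0, -0.001, 0, 0, 0],
    [0, -0.002, 0, 0, 0],
    [0, -0.003, 0, 0, 0],
  ],
)

```text
t: 11.15
eef_pos: [592.0, -15.7, 81.6]
eef_rot: [[0.996, -0.091, -0.0], [-0.091, -0.996, -0.0], [0.0, 0.0, -1.0]]
contact_force: [-1.1, -3.8, 1.2]
finger_gap: 0.177
```

>>> servo_tool(
  steps=[
    [0, -0.001, 0, 0, 0],
    [0, -0.002, 0, 0, 0],
    [0, -0.003, 0, 0, 0],
    [0, -0.004, 0, 0, 0],
  ],
)

```text
t: 11.55
eef_pos: [592.3, -11.6, 81.6]
eef_rot: [[0.996, -0.091, -0.0], [-0.091, -0.996, -0.0], [0.0, 0.0, -1.0]]
contact_force: [-1.2, -4.9, 0.7]
finger_gap: 0.178
```

>>> servo_tool(
  steps=[
    [0, -0.001, 0, 0, 0],
    [0, -0.002, 0, 0, 0],
    [0, -0.003, 0, 0, 0],
    [0, -0.004, 0, 0, 0],
  ],
)

```text
t: 11.95
eef_pos: [592.7, -7.8, 81.6]
eef_rot: [[0.996, -0.091, 0.0], [-0.091, -0.996, -0.001], [0.0, 0.001, -1.0]]
contact_force: [-0.1, -5.5, 1.7]
finger_gap: 0.18
```

```bash
python3 - <<'E'
from h import *
s=bot.state();R=np.array(s['eef_rot']);p=np.array(s['eef_pos']);print(p,np.round(s['contact_force'],1),R.round(4).tolist())
c=cam('wrist');im=vision.grab_frame('wrist');save('w6',im);np.savez('w6.npz',p=p,Re=R,**c)
cv2.imwrite('pics/w6z.png',cv2.resize(np.ascontiguousarray(im[0:210,180:380,::-1]),None,fx=2.8,fy=2.8,interpolation=2))
E
```

```text
[592.71051639  -7.75724569  81.61062334] [-0.1 -5.5  1.7] [[0.9958, -0.091, 0.0], [-0.091, -0.9958, -0.0005], [0.0001, 0.0005, -1.0]]
```

View pics/w6z.png

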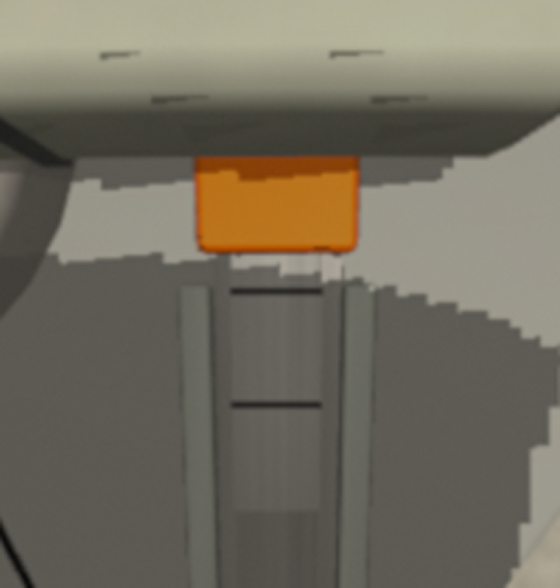

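The foot's front edge crosses the blade at crop row 250, just ahead of the 50 mm mark (row 291), so the tip is about 42.5 mm in. The drag set in at about 28.5 mm depth, so lift is now about 1.4 mm. I'll advance 6.5 mm more.

>>> servo_tool(
  steps=[
    [0, -0.001, 0, 0, 0],
    [0, -0.002, 0, 0, 0],
    [0, -0.003, 0, 0, 0],
    [0, -0.0035, 0, 0, 0],
  ],
)

```text
t: 12.4
eef_pos: [593.0, -4.4, 81.6]
eef_rot: [[0.996, -0.091, -0.0], [-0.091, -0.996, -0.001], [0.0, 0.001, -1.0]]
contact_force: [-0.8, -6.4, 0.2]
finger_gap: 0.175
```

>>> servo_tool(
  steps=[
    [0, -0.001, 0, 0, 0],
    [0, -0.002, 0, 0, 0],
    [0, -0.003, 0, 0, 0],
    [0, -0.003, 0, 0, 0],
    [0, -0.003, 0, 0, 0],
  ],
)

```text
t: 12.9
eef_pos: [593.3, -1.4, 81.6]
eef_rot: [[0.996, -0.091, 0.0], [-0.091, -0.996, -0.001], [0.0, 0.001, -1.0]]
contact_force: [-1.0, -6.5, 0.8]
finger_gap: 0.182
```

```bash
python3 - <<'E'
from h import *
s=bot.state();R=np.array(s['eef_rot']);p=np.array(s['eef_pos']);print(p,np.round(s['contact_force'],1),np.abs(s['joint_vel']).max())
im=vision.grab_frame('wrist');save('w7',im);S=vision.grab_frame('scene')
def foot(f,v0):
    a=cv2.imread('pics/%s.png'%f);h=cv2.cvtColor(a,cv2.COLOR_BGR2HSV);m=cv2.inRange(h,(5,150,60),(22,255,255));m[120:]=0
    x=[np.nonzero(m[r])[0] for r in range(70,92,4)]
    return np.nonzero(m[:,270:290].any(1))[0].max(),[(q.min(),q.max()) for q in x if len(q)]
print(foot('w6',0),foot('w7',0))
for f in('w6','w7'):
    g=cv2.cvtColor(cv2.imread('pics/%s.png'%f),cv2.COLOR_BGR2GRAY)[80:160,268:290].mean(1);print(f,[i+80 for i in range(1,79) if g[i]<g[i-1] and g[i]<=g[i+1] and g[i]<50])
s=bot.state();print(s['eef_pos'],np.round(s['contact_force'],1),s['t'])
cv2.imwrite('pics/w7z.png',np.hstack([cv2.resize(np.ascontiguousarray(im[0:210,180:380,::-1]),None,fx=2,fy=2),cv2.resize(np.ascontiguousarray(S[150:255,250:380,::-1]),None,fx=3,fy=4)]))
E
```

```text
[593.3216837   -1.39446922  81.60815065] [-1.  -6.5  0.8] 0.07717362111271955
(np.int64(89), [(np.int64(250), np.int64(307)), (np.int64(250), np.int64(307)), (np.int64(250), np.int64(307)), (np.int64(250), np.int64(307)), (np.int64(251), np.int64(306))]) (np.int64(103), [(np.int64(254), np.int64(306)), (np.int64(250), np.int64(307)), (np.int64(250), np.int64(307)), (np.int64(250), np.int64(307)), (np.int64(250), np.int64(306))])
w6 [104, 144]
w7 [144]
[593.29025267  -1.38191687  81.60347959] [ 0.3 -5.9  0.7] 13.0
```

View pics/w7z.png

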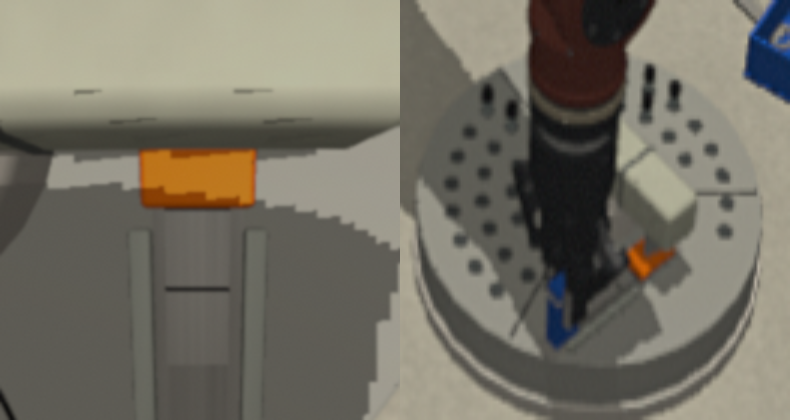

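The foot's edge now sits on the 50 mm mark (image row ≈103, blade about 7.9 mm thick there). Drag is about 6 N, and the blade is flat and straight with the arm at rest. I'll hand in.

```bash
python3 -c "
from cell import bot
print(bot.finish_job())"
```

```text
the job is handed in; nothing more can be done
None
```

I took the taper gauge by its blue grip, laid its blade in the carousel channel and slid it under the orange foot. I handed the job in at about 13 s, still gripping the gauge and at rest at that depth.

**Last checks:**
- **Depth:** the foot's front edge sits at the blade's second mark from the tip, which I take to be about 50 mm from the tip. The blade is about 7.9 mm thick there.
- **Lift:** about 2.0 mm, give or take 0.2 mm. I did not measure it directly. It comes from where the drag first set in, at about 28.5 mm depth, which implies a gap of about 5.9 mm. The rise in drag on the way in agreed.
- **Force:** the drag is 6 to 6.5 N, within the expected 5 to 10 N. The downward press is about 1 N, and no reading passed about 9 N at any point.
- **Alignment:** the blade is flat and parallel to the channel within about 0.1°.
- **Other things on the bench:** I planned the path to clear them and felt no contact. I did not compare their positions before and after.

No check failed. The rails measured 25 mm apart instead of 24 mm, which is within the camera calibration error.

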